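Dispense one tissue cassette into the writing nest

ROBOT

A 7-joint arm with a two-finger parallel gripper is mounted at the origin on a cart in front of the work surface, level with it; the furniture and walls round the work are solid. World frame = base frame: x ahead of the robot, y to its left, z up, the work surface at z = 0. Lengths are in m, angles in rad, forces in N, time in s.
With the tool pointing down it reaches from about 0.4 to 0.875 m from the base axis. Payload 19.3 kg.
Tool frame: the origin (TCP) lies where the fingers leave the gripper's body, on its centre line; the fingertips stand bot.tip_reach ahead of it and the grasp point (between the pads) lies 54 mm ahead of it (bot.tip_reach is the distance from the TCP to the fingertips, in m); z points along the fingers, y is the line along which they close (so a half turn about z gives the same grasp; the last joint's range is limited). The gripper opens to 85 mm and grips with 20 to 120 N. Pads are 22 mm wide; open, the fingers measure 114 mm over their backs; the gripper's body (76 mm by 85 mm) begins 54 mm behind the grasp point. The pads swing forward as they close: fully open they stand 13 mm farther back than shut.
Start: joints at [1.082, 0.521, -0.036, 1.599, 0.021, 1.021, -0.113], TCP at [0.254, -0.571, 0.304] pointing down, gripper open.
Joint ranges: [-2.91, 2.91], [-0.3, 2.13], [-1.5, 1.42], [0.17, 2.43], [-1.26, 4.41], [0.16, 1.93], [-2.52, 2.52]. Speed limits (rad/s): [1.89, 1.89, 2.39, 2.39, 3.01, 3.01, 3.01].

INTERFACE

Orientations are given as [roll, pitch, yaw] about the fixed x, y, z axes, in that order (R = Rz(yaw) Ry(pitch) Rx(roll)).
In Python, from workcell import bot gives the robot as it stands. The module is installed in compiled form; this text tells all that it offers.
- The arm moves only by the shell command python3 -m jog 'ROWS' [FORCE]. ROWS is JSON, a list that holds one entry, the list of rows, each a list of 7 numbers: the shift along the tool's x, y, z in mm, then the turn, a rotation vector about the tool's x, y, z in rad, then the opening, from 0 (shut) to 1 (fully open). In form: [[[tx, ty, tz, wx, wy, wz, fingers], ...]]. A call has 1 to 5 rows; each row shifts and turns the commanded pose from where the row before left it, along the tool's axes as they then stand; what a row does not reach is not made up. A row lasts 1/10 s, in which the tool goes at most 50 mm and 8.59 degrees, less where a joint would pass 70% of its speed; a pose out of reach is approached as far as the arm can. A call is refused whole if a number of a shift passes 50 or a number of a turn 0.15, either way. A call with a gripper value outside its range is refused whole. The fingers move at their own pace and stop on an object; FORCE is the grip in N (left out, the last holds). Time passes only in rows, so rows that do not move let the fingers close. It gives the time, the measured TCP pose, the force, the opening and the grip force at its end, in the units of the state.
- bot.observe(): the state, without advancing time (a new reading comes with each control period).
- bot.grab_frame(name): name is "scene" or "top"; returns a dict with "img" (480x640x3 uint8, red, green, blue), "intrinsics" (3x3 intrinsics, pixels), "k1" (the pictures are not rectified: a ray, as slopes to the right and down, at radius r is drawn at 1 + k1 r^2 times it, then the intrinsics apply), "R" (3x3) and "t" (3): a world point X has camera coordinates R X + t. Camera axes: x right, y down, z forward; pixel columns grow to the right and rows downward; lengths in m; the calibration is good to about 2 mm. A picture is of the moment at which its call begins. There is no depth.
- bot.job_done(): hands the job in; it is judged then, once.
Trained networks look in a picture, given as the dict that the camera call returned (one of the last four; its "shot" number tells which), for a name from the list of things; names that differ only in an ending like _2 or _b are one class to them, and where a whole thing is asked for, a point or a joint stands for the part that bears it (a point fixed in the world has none). Each returns a list of dicts, best first, with "conf" (0 to 1); they miss things now and then, are a little off and sometimes report something else, mostly with a low value. They report only what shows in the picture. A call takes as long as a camera call.
- bot.trace(query, picture): "region" (480x640 bool, what is visible of it).
- bot.spot_point(query, picture): "xyz" ([x, y, z] in m, in world coordinates, good to about 4 mm: a listed point, or the origin of a listed thing).
The state is a dict: "clock": time; "qpos": joint angles; "qd": joint speeds; "joint_efforts": joint torques, N m; "position": TCP position; "tool_rot": TCP orientation; "force": force on the tool from outside, world axes, zero at the start; "moment": the same for the moment, N m; "grip_width": finger opening in m; "finger_force": force on a finger pad.
Only numpy, scipy, OpenCV 4.12 (cv2) and the standard library are available. Lean on these libraries where they do the work, as an engineer would, in place of code of your own. Each camera call takes 0.05 s, during which the arm holds its last target. There are 200 camera calls.

TASK

Get the next tissue cassette ready for labelling: press the dispenser's plunger once, all the way down, and let it come back up, so that a single cassette comes out onto the ledge. Then push that cassette sideways along the ledge with the fingertips until it sits in the writing nest against the end stop, and leave it there. Nothing is picked up: the cassette stays flat on the ledge the whole time, the other cassettes stay in the magazine, and the marker, timer, tip box and bottle are left where they are.

Things in the scene. Friction and masses are not known exactly. Their poses are not given: they have to be found in the camera images.
- dispenser: bench dispenser for tissue cassettes, fixed, 149 x 118 x 88 mm. Own axes: x from front (ledge, -x) to back (plunger, +x), y along the ledge from nest (-y) to open end (+y), z up. Origin at bench level below the magazine's front face, half-way between outlet and nest. The floor of magazine, ledge and nest is 8 mm above the bench, all one level
- magazine (a point): centre of the top of the magazine, at dispenser x +18, y +30 mm, 65 mm above the bench. The magazine is a box with clear walls, x 0 to 36, y 6 to 54 mm, full of stacked cassettes; at the bottom of its front face is a slot 11 mm high
- plunger (a joint): travel of the plunger, m: 0 up, 0.021 fully down. Goes straight down, springs back by itself (3 N at the start, 7 N at the bottom, a little more with speed). Gears drive a blade twice as far, which pushes the lowest cassette out of the slot; it is clear of the slot only in the last fifth of the travel. The next cassette drops when the plunger is up again
- plunger_pad (a point): centre of the top of the plunger's round black pad, 32 mm across; at dispenser x +64, y +35 mm, 88 mm above the bench when up, 67 mm when fully down. Moves with the plunger
- outlet (a point): point on the ledge's floor before the slot, at dispenser x -22, y +30, z +8 mm; the ejected cassette's centre comes to about here. The ledge spans x -38 to 0 mm, from its open end at y +60 (nothing beyond it, bench level) to the end stop at y -52. Along its front edge runs a fence 4 mm above the floor, x -43 to -38
- nest (a point): point on the nest's floor, dispenser x -22, y -32, z +8 mm: centre of a cassette lying in the nest against the end stop (5 mm high, face at y -52). Same axes as the dispenser. The nest is the last 48 mm of the ledge, 31 mm wide, between the front fence and a rear rail 4 mm high (face at x -7, from y -4 on, with a slanted lead-in)
- cassette_1: lowest cassette in the magazine, the next to come out: white slotted plastic box 28 x 40 x 9 mm (x, y, z), about 14 g, its -y end sloped for writing, its +y end upright. Origin at the centre of its underside; at the start its axes are the dispenser's and it lies at dispenser x +18, y +30, z +8 mm
- cassette_2: the same, the second in the stack, 9 mm higher: it must stay in the magazine, and drops to its floor when cassette_1 is out. Three more lie above it
- marker_black: black marker pen, 12 x 140 x 10 mm, lying on the bench in front of the dispenser; to be left alone
- timer_b: blue bench timer, 62 x 62 x 18 mm, on the bench; to be left alone
- tip_box_b: yellow pipette tip box, 84 x 122 x 68 mm, behind the dispenser; to be left alone
- bottle_stock: reagent bottle with a screw cap, 60 mm across, 123 mm high, behind the dispenser; to be left alone

How it is judged:
By the outcome, as a careful person would: the job done as asked, in the order asked, and still so for the second after the job is handed in, with the robot touching nothing.
It also fails if it takes over 43 s, if anything falls off the work surface, if the arm or the gripper's body presses on something with over 40 N, if the wrist force passes 120 N, or if a joint passes its speed limit or range.

## Working session

There is one attempt and no reset: what is moved stays moved. The work goes in short steps, Python scripts to look and compute and a shell command to move; the robot and the scene stay as the last step left them, time stands still between calls to the robot, and variables do not carry over. Pictures are saved under pics/ and viewed, at most 10 in all, crops included, and the job is handed in when it is done.

```bash
mkdir -p pics; python3 - <<'E'
from workcell import bot
import cv2,numpy as np
s=bot.observe();print(s['clock'],s['position'],s['tool_rot'],s['grip_width'],bot.tip_reach)
for c in("scene","top"):
    p=bot.grab_frame(c);cv2.imwrite(f'pics/{c}0.png',p['img'][:,:,::-1])
    for q in("dispenser","magazine","plunger_pad","outlet","nest","cassette_1","marker_black","timer_b","tip_box_b","bottle_stock"):
        r=bot.spot_point(q,p);print(c,q,[(np.round(a['xyz'],4).tolist(),round(a['conf'],2)) for a in r[:2]])
print(bot.observe()['clock'])
E
```

```text
0.0 [ 0.2540263  -0.57078856  0.30332258] [-3.14048542e+00  6.72476256e-05  4.18761686e-01] 0.0854074110512834 0.0726
scene dispenser [([0.4842, 0.1926, 0.0012], 0.68)]
scene magazine [([0.4783, 0.2271, 0.0663], 0.78)]
scene plunger_pad [([0.5207, 0.2579, 0.0876], 0.76), ([0.4772, 0.2276, 0.064], 0.58)]
scene outlet [([0.4505, 0.208, 0.0107], 0.84), ([0.5209, 0.2605, 0.0865], 0.28)]
scene nest [([0.482, 0.1493, 0.0049], 0.98)]
scene cassette_1 [([0.4823, 0.2246, 0.0051], 0.64)]
scene marker_black [([0.3985, 0.1639, 0.0008], 0.96)]
scene timer_b [([0.3453, 0.398, 0.0004], 0.93)]
scene tip_box_b [([0.7183, 0.0974, -0.0023], 0.56)]
scene bottle_stock [([0.738, 0.243, 0.0045], 0.56)]
top dispenser [([0.4845, 0.1913, -0.0016], 0.65), ([0.4073, 0.166, 0.0044], 0.62)]
top magazine [([0.4827, 0.2278, 0.0657], 0.79)]
top plunger_pad [([0.5185, 0.2529, 0.0935], 0.69), ([0.3486, 0.4005, -0.0006], 0.67)]
top outlet [([0.4486, 0.2072, 0.0069], 0.79)]
top nest [([0.4861, 0.1501, 0.0079], 0.93)]
top cassette_1 []
top marker_black [([0.4044, 0.1609, 0.0015], 0.69)]
top timer_b [([0.3457, 0.3984, 0.0005], 0.75)]
top tip_box_b [([0.7174, 0.0897, -0.0013], 0.83)]
top bottle_stock [([0.7335, 0.2414, 0.0023], 0.63)]
1.1
```

```bash
cat > h.py <<'E'
import numpy as np,cv2
def proj(p,X):
    c=np.atleast_2d(X)@np.array(p['R']).T+p['t'];s=c[:,:2]/c[:,2:];r=(s**2).sum(1,keepdims=True)
    s=s*(1+p['k1']*r);K=np.array(p['intrinsics']);return s@K[:2,:2].T+K[:2,2]
def W(T,P):
    P=np.atleast_2d(P).astype(float)/1000;c,s=np.cos(T[2]),np.sin(T[2])
    return np.c_[P[:,:2]@np.array([[c,s],[-s,c]])+T[:2],P[:,2]]
E
python3 - <<'E'
from h import *
from workcell import bot
from scipy.optimize import least_squares
o=[((0,0,0),[.4842,.1926]),((0,0,0),[.4845,.1913]),((18,30,65),[.4783,.2271]),((18,30,65),[.4827,.2278]),((64,35,88),[.5207,.2579]),((64,35,88),[.5185,.2529]),
((-22,30,8),[.4505,.208]),((-22,30,8),[.4486,.2072]),((-22,-32,8),[.482,.1493]),((-22,-32,8),[.4861,.1501]),((18,30,8),[.4823,.2246])]
A=np.array([a for a,_ in o]);B=np.array([b for _,b in o])
f=least_squares(lambda T:(W(T,A)[:,:2]-B).ravel(),[.48,.19,.4]);T=f.x;print(T.tolist(),np.round(f.fun*1000,1))
L=[[(-43,60,12),(-43,-52,12)],[(-38,60,8),(-38,-52,8),(-7,-52,8)],[(-38,-52,13),(-7,-52,13)],[(0,6,65),(36,6,65),(36,54,65),(0,54,65),(0,6,65)],[(0,6,8),(0,54,8)],[(-7,-4,12),(-7,-52,12)],
[(64+16*np.cos(t),35+16*np.sin(t),88) for t in np.linspace(0,6.28,25)]]
for c in("scene","top"):
    p=bot.grab_frame(c);im=p['img'][:,:,::-1].copy();S=4
    m=proj(p,W(T,[(10,0,30)]))[0];M=np.array([[S,0,400-S*m[0]],[0,S,300-S*m[1]]])
    z=cv2.warpAffine(im,M,(800,600))
    for l in L: cv2.polylines(z,[np.int32(proj(p,W(T,l))*S+M[:,2])],False,(0,0,255),1)
    cv2.imwrite(f'pics/{c}1.png',z);print(m)
E
```

```text
[0.4839637325723312, 0.19152204153810626, 0.5708631800564336] [-0.2 -1.1 -0.5  0.2  4.6 -0.6  0.2 -1.3 -1.8 -2.3  0.4  2.7 -1.3 -3.1
  0.6 -2.3  0.7  3.4 -3.4  2.6  0.6  1.9]
[304.43951431 292.68894813]
[346.609867   267.59742025]
```

View pics/scene1.png

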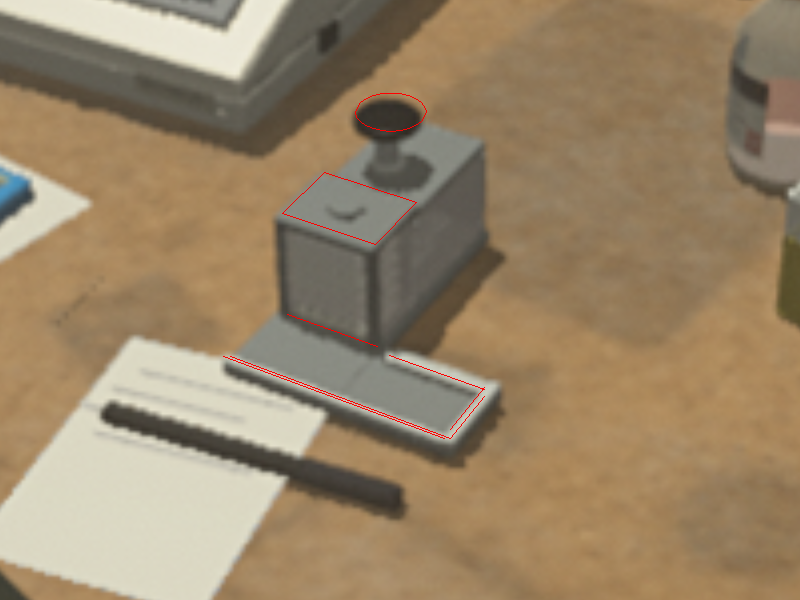

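View pics/top1.png

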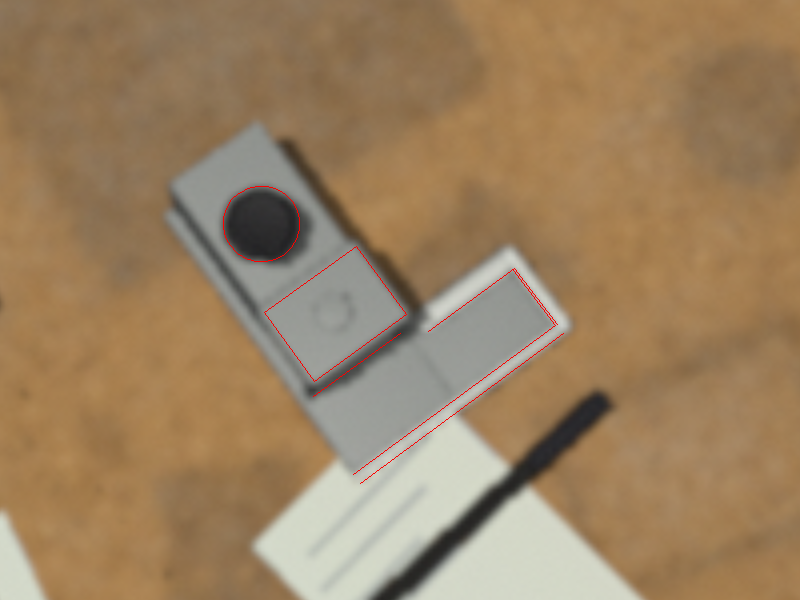

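View pics/scene0.png

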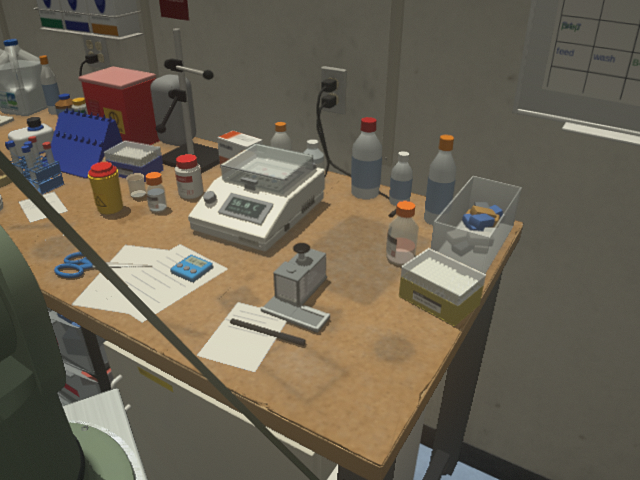

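Fit matches both views (pad at about (390,115) in the scene crop and (260,224) in the top crop; nest at about (490,310) in the top crop). The path to the dispenser is clear. Next I turn the tool to the dispenser's yaw, shut the fingers and travel.

```bash
python3 -m jog '[[[0,0,0,0,0,-0.076,0],[0,0,0,0,0,-0.076,0],[20,-10,0,0,0,0,0],[36,-18,0,0,0,0,0],[36,-18,0,0,0,0,0]]]' 40
python3 -m jog '[[[36,-18,0,0,0,0,0],[36,-18,0,0,0,0,0],[36,-18,0,0,0,0,0],[36,-18,0,0,0,0,0],[36,-18,0,0,0,0,0]]]'
python3 -m jog '[[[36,-18,0,0,0,0,0],[36,-18,0,0,0,0,0],[36,-18,0,0,0,0,0],[36,-18,0,0,0,0,0],[36,-18,0,0,0,0,0]]]'
```

```text
clock: 1.7
position: [0.3068, -0.4817, 0.3037]
tool_rot: [-3.141, -0.0, 0.569]
force: [1.9, -0.6, -0.5]
grip_width: 0.0124
finger_force: 0.0
clock: 2.2
position: [0.4102, -0.3082, 0.3041]
tool_rot: [3.141, -0.0, 0.571]
force: [0.5, -0.2, 0.3]
grip_width: 0.0004
finger_force: 0.0
clock: 2.7
position: [0.513, -0.1351, 0.3041]
tool_rot: [3.141, -0.0, 0.571]
force: [0.3, -1.4, -0.3]
grip_width: -0.0001
finger_force: 0.0
```

```bash
python3 -m jog '[[[22,-33,0,0,0,0,0],[22,-33,0,0,0,0,0],[22,-33,5,0,0,0,0],[22,-33,10,0,0,0,0],[22,-33,10,0,0,0,0]]]'
python3 -m jog '[[[22,-33,15,0,0,0,0],[22,-33,15,0,0,0,0],[22,-33,15,0,0,0,0],[22,-33,15,0,0,0,0],[18,-29,15,0,0,0,0]]]'
python3 -m jog '[[[0,0,0,0,0,0,0],[0,0,0,0,0,0,0]]]'
python3 - <<'E'
from h import *
from workcell import bot
T=[.48396,.19152,.57086]
s=bot.observe();print(s['position'],W(T,[64,35,88]),s['force'])
p=bot.grab_frame("scene");t=s['position']-np.array([0,0,bot.tip_reach])
m=proj(p,t)[0];S=6;M=np.array([[S,0,400-S*m[0]],[0,S,300-S*m[1]]]);z=cv2.warpAffine(p['img'][:,:,::-1].copy(),M,(800,600))
cv2.circle(z,(400,300),3,(0,0,255),1);cv2.imwrite('pics/s2.png',z)
E
```

```text
clock: 3.2
position: [0.5157, 0.0632, 0.2789]
tool_rot: [3.141, -0.001, 0.571]
force: [0.7, -0.3, 0.1]
grip_width: -0.0001
finger_force: 0.0
clock: 3.7
position: [0.5178, 0.2566, 0.2033]
tool_rot: [-3.141, -0.0, 0.571]
force: [0.2, 0.3, 0.4]
grip_width: -0.0001
finger_force: 0.0
clock: 3.9
position: [0.5177, 0.2549, 0.2035]
tool_rot: [-3.142, 0.001, 0.572]
force: [0.1, -1.1, 0.1]
grip_width: -0.0
finger_force: 0.0
[0.5176974  0.25490935 0.20346589] [[0.51889949 0.25555306 0.088     ]] [ 0.09398551 -1.10207455  0.05278743]
```

View pics/s2.png

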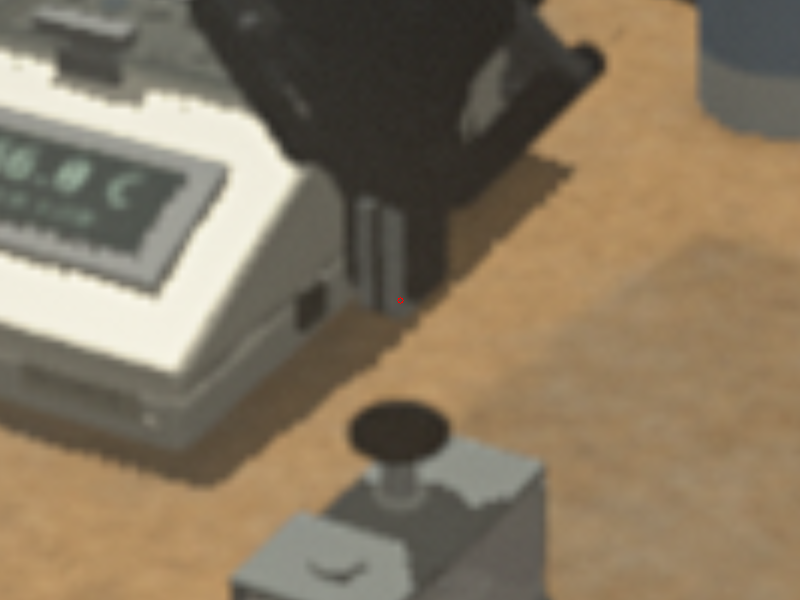

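The shut fingertips show at (400,300), as predicted, directly above the pad at (400,430). Now I press.

```bash
python3 -m jog '[[[1,0,10,0,0,0,0],[0,0,15,0,0,0,0],[0,0,12,0,0,0,0],[0,0,4,0,0,0,0],[0,0,4,0,0,0,0]]]'
python3 -m jog '[[[0,0,4,0,0,0,0],[0,0,4,0,0,0,0],[0,0,4,0,0,0,0],[0,0,3,0,0,0,0],[0,0,2,0,0,0,0]]]'
python3 -m jog '[[[0,0,1,0,0,0,0],[0,0,0,0,0,0,0]]]'
```

```text
clock: 4.45
position: [0.5187, 0.2546, 0.1582]
tool_rot: [3.142, 0.001, 0.57]
force: [-2.8, -1.3, 4.8]
grip_width: 0.0003
finger_force: 2.3
clock: 4.95
position: [0.5189, 0.2548, 0.142]
tool_rot: [3.141, 0.0, 0.571]
force: [-2.8, -3.0, 7.7]
grip_width: 0.0003
finger_force: 3.5
clock: 5.15
position: [0.5189, 0.2548, 0.1411]
tool_rot: [3.141, 0.0, 0.571]
force: [-2.6, -2.4, 7.1]
grip_width: 0.0
finger_force: 3.2
```

```bash
python3 -m jog '[[[0,0,1,0,0,0,0],[0,0,1,0,0,0,0],[0,0,0,0,0,0,0]]]'
python3 -m jog '[[[0,0,1,0,0,0,0],[0,0,0,0,0,0,0]]]'
```

```text
clock: 5.45
position: [0.5189, 0.2549, 0.1395]
tool_rot: [3.141, -0.0, 0.571]
force: [-4.6, -3.7, 11.4]
grip_width: -0.0002
finger_force: 5.4
clock: 5.65
position: [0.519, 0.2549, 0.1393]
tool_rot: [3.141, -0.001, 0.571]
force: [-8.3, -5.6, 26.7]
grip_width: -0.0
finger_force: 13.0
```

The force rose to 27 N with no further travel, so the plunger is on its bottom stop. Now I release it.

```bash
python3 -m jog '[[[0,0,-4,0,0,0,0],[0,0,-5,0,0,0,0],[0,0,-6,0,0,0,0],[0,0,-8,0,0,0,0],[0,0,-12,0,0,0,0]]]'
python3 -m jog '[[[0,0,-25,0,0,0,0],[0,0,-25,0,0,0,0],[0,0,0,0,0,0,0]]]'
python3 - <<'E'
from h import *
from workcell import bot
T=[.48396,.19152,.57086]
s=bot.observe();print(s['position'],s['force'])
for c in("scene","top"):
    p=bot.grab_frame(c)
    print(c,[(np.round(a['xyz'],4).tolist(),round(a['conf'],2)) for a in bot.spot_point("cassette_1",p)[:3]])
    S=5;m=proj(p,W(T,[-15,0,20]))[0];M=np.array([[S,0,400-S*m[0]],[0,S,300-S*m[1]]]);z=cv2.warpAffine(p['img'][:,:,::-1].copy(),M,(800,600))
    cv2.polylines(z,[np.int32(proj(p,W(T,[(-36,10,17),(-36,50,17),(-8,50,17),(-8,10,17)]))*S+M[:,2])],True,(0,0,255),1)
    cv2.imwrite(f'pics/{c}3.png',z)
print(W(T,[-22,30,8]))
E
```

```text
clock: 6.15
position: [0.5188, 0.255, 0.1733]
tool_rot: [-3.141, 0.0, 0.571]
force: [0.6, -0.4, 0.0]
grip_width: 0.0003
finger_force: 0.0
clock: 6.45
position: [0.52, 0.2557, 0.2266]
tool_rot: [3.141, -0.005, 0.571]
force: [0.4, -0.0, 0.4]
grip_width: 0.0
finger_force: 0.0
[0.51998051 0.25570509 0.22658492] [ 0.40035479 -0.01459471  0.36572025]
scene [([0.4782, 0.2251, 0.0077], 0.58), ([0.447, 0.2021, 0.0064], 0.56)]
top [([0.4465, 0.209, 0.0057], 0.92)]
[[0.44923772 0.20487527 0.008     ]]
```

View pics/scene3.png

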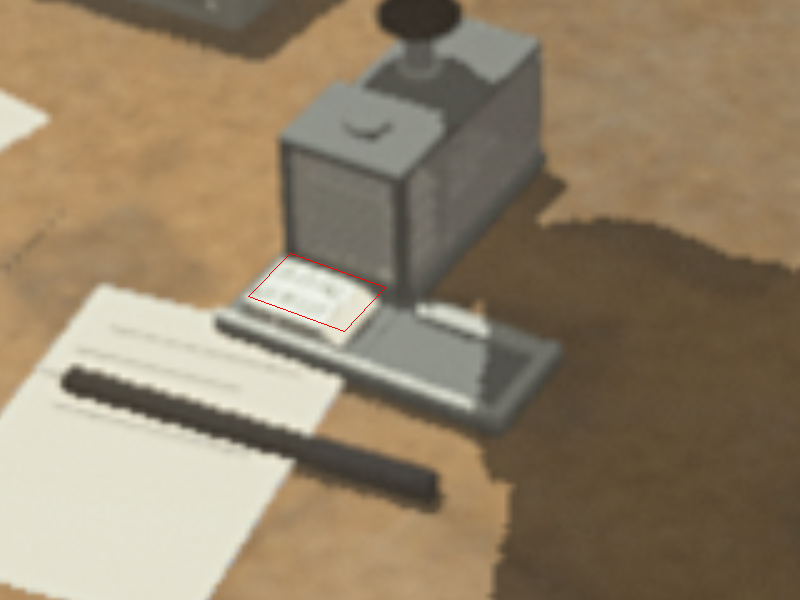

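View pics/top3.png

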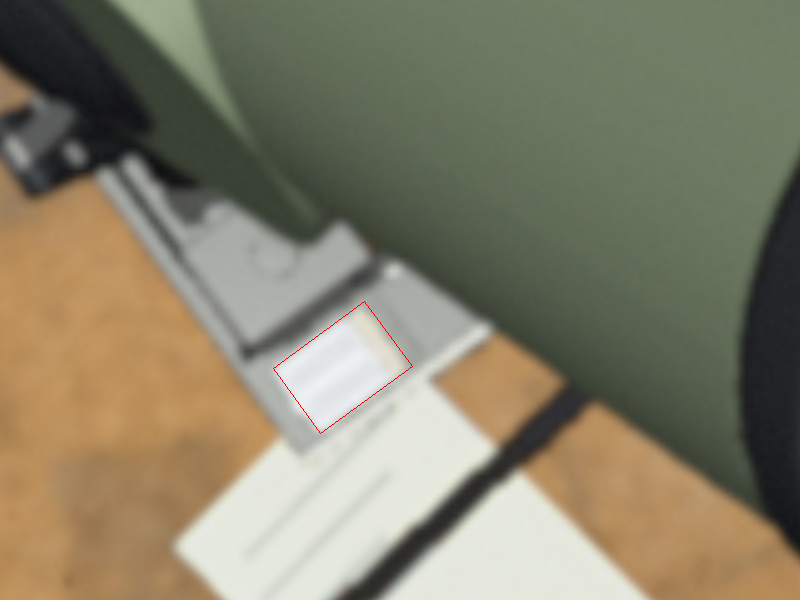

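The plunger is back up. One cassette lies flat at the outlet: white block at about (315,290) in the scene crop, matching the predicted outline, and (343,368) in the top crop. Next I move to beyond the open end and descend.

```bash
python3 -m jog '[[[-17,-8,0,0,0,0,0],[-30,-15,0,0,0,0,0],[-30,-14,0,0,0,0,0],[-10,-5,20,0,0,0,0],[0,0,30,0,0,0,0]]]'
python3 -m jog '[[[0,0,30,0,0,0,0],[0,0,25,0,0,0,0],[0,0,15,0,0,0,0],[0,0,0,0,0,0,0]]]'
python3 - <<'E'
from h import *
from workcell import bot
T=[.48396,.19152,.57086]
s=bot.observe();d=np.array(s['position'])[:2]-T[:2];c,n=np.cos(T[2]),np.sin(T[2]);print(d@[c,n]*1e3,d@[-n,c]*1e3,s['position'][2]*1e3-72.6,s['force'])
E
```

```text
clock: 7.15
position: [0.4219, 0.2434, 0.1732]
tool_rot: [-3.142, -0.002, 0.572]
force: [1.3, 0.5, -1.1]
grip_width: 0.0
finger_force: 0.0
clock: 7.55
position: [0.4218, 0.2428, 0.1008]
tool_rot: [-3.142, 0.004, 0.571]
force: [0.3, -0.2, 1.3]
grip_width: -0.0001
finger_force: 0.0
-24.59461417795296 76.72819851707898 28.19679039705575 [ 0.25792117 -0.22564708  1.29608342]
```

```bash
python3 -m jog '[[[2,0,8,0,0,0,0],[0,0,8,0,0,0,0],[0,0,0,0,0,0,0]]]'
python3 - <<'E'
from h import *
from workcell import bot
T=[.48396,.19152,.57086]
s=bot.observe();d=np.array(s['position'])[:2]-T[:2];c,n=np.cos(T[2]),np.sin(T[2]);print(d@[c,n]*1e3,d@[-n,c]*1e3,s['position'][2]*1e3-72.6,s['force'])
p=bot.grab_frame("scene");S=6;m=proj(p,W(T,[-22,50,15]))[0];M=np.array([[S,0,400-S*m[0]],[0,S,300-S*m[1]]]);cv2.imwrite('pics/s4.png',cv2.warpAffine(p['img'][:,:,::-1].copy(),M,(800,600)))
E
```

```text
clock: 7.85
position: [0.4245, 0.2443, 0.0864]
tool_rot: [-3.142, 0.001, 0.571]
force: [-0.6, 0.0, 0.0]
grip_width: 0.0001
finger_force: 0.0
-21.482611302763615 76.4969611260924 13.803688164608758 [-0.64216956  0.04579964  0.01322857]
```

View pics/s4.png

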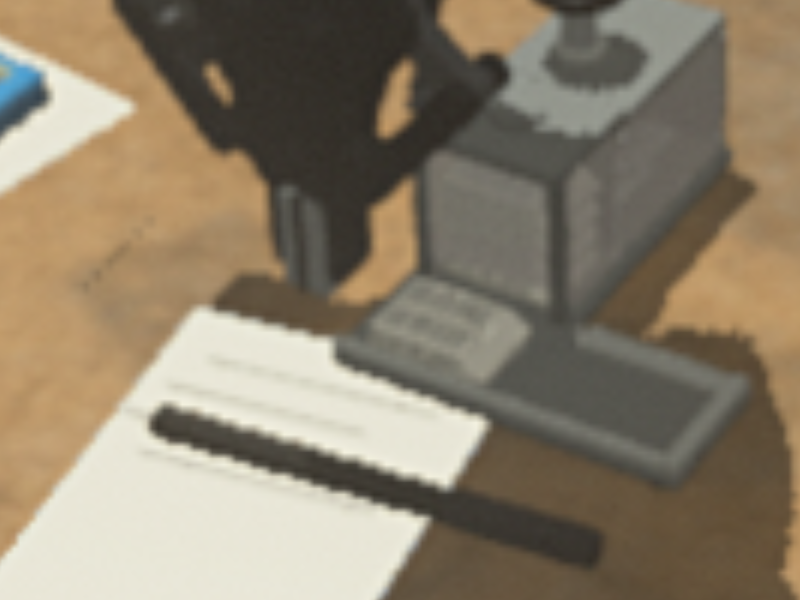

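The fingertips at (310,290) are beyond the open end, in line with the cassette's upright end at about (390,305). Now I push slowly.

```bash
python3 -m jog '[[[0,2,1.5,0,0,0,0],[0,4,0,0,0,0,0],[0,4,0,0,0,0,0],[0,4,0,0,0,0,0],[0,4,0,0,0,0,0]]]'
python3 -m jog '[[[0,4,0,0,0,0,0],[0,4,0,0,0,0,0],[0,4,0,0,0,0,0],[0,4,0,0,0,0,0],[0,4,0,0,0,0,0]]]'
python3 -m jog '[[[0,4,0,0,0,0,0],[0,4,0,0,0,0,0],[0,4,0,0,0,0,0],[0,4,0,0,0,0,0],[0,2,0,0,0,0,0]]]'
python3 - <<'E'
from h import *
from workcell import bot
T=[.48396,.19152,.57086]
s=bot.observe();d=np.array(s['position'])[:2]-T[:2];c,n=np.cos(T[2]),np.sin(T[2]);print(d@[c,n]*1e3,d@[-n,c]*1e3,s['position'][2]*1e3-72.6,s['force'])
p=bot.grab_frame("scene");S=6;m=proj(p,W(T,[-22,0,15]))[0];M=np.array([[S,0,400-S*m[0]],[0,S,300-S*m[1]]]);cv2.imwrite('pics/s5.png',cv2.warpAffine(p['img'][:,:,::-1].copy(),M,(800,600)))
E
```

```text
clock: 8.4
position: [0.4347, 0.2288, 0.0855]
tool_rot: [3.142, -0.0, 0.57]
force: [0.2, 0.1, 0.5]
grip_width: 0.0002
finger_force: 0.0
clock: 8.9
position: [0.4454, 0.2121, 0.0854]
tool_rot: [-3.142, 0.0, 0.571]
force: [-0.6, -0.1, 0.5]
grip_width: 0.0002
finger_force: 0.1
clock: 9.4
position: [0.4551, 0.1968, 0.0854]
tool_rot: [3.142, 0.0, 0.57]
force: [-0.2, 0.9, -0.4]
grip_width: 0.0001
finger_force: 0.1
-21.373633483963605 20.044257954945074 12.78967504966839 [-0.16673769  0.85128336 -0.41537817]
```

View pics/s5.png

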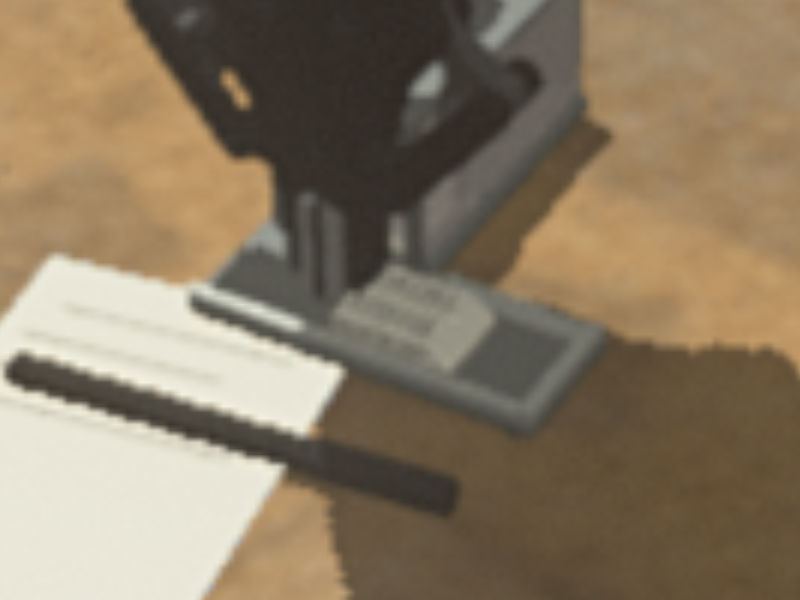

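The cassette at (415,315) is flat and straight, entering the nest, with about 17 mm left to the stop. I continue, slower at the end.

```bash
python3 -m jog '[[[0,3,0,0,0,0,0],[0,3,0,0,0,0,0],[0,3,0,0,0,0,0],[0,2,0,0,0,0,0],[0,1,0,0,0,0,0]]]'
python3 -m jog '[[[0,1,0,0,0,0,0],[0,1,0,0,0,0,0],[0,1,0,0,0,0,0],[0,0,0,0,0,0,0]]]'
python3 - <<'E'
from h import *
from workcell import bot
T=[.48396,.19152,.57086]
s=bot.observe();d=np.array(s['position'])[:2]-T[:2];c,n=np.cos(T[2]),np.sin(T[2]);print(d@[c,n]*1e3,d@[-n,c]*1e3,s['position'][2]*1e3-72.6,s['force'])
p=bot.grab_frame("scene");S=8;m=proj(p,W(T,[-22,-25,15]))[0];M=np.array([[S,0,400-S*m[0]],[0,S,300-S*m[1]]]);cv2.imwrite('pics/s6.png',cv2.warpAffine(p['img'][:,:,::-1].copy(),M,(800,600)))
E
```

```text
clock: 9.95
position: [0.4615, 0.1869, 0.0854]
tool_rot: [-3.142, -0.0, 0.57]
force: [-0.2, -0.1, -1.3]
grip_width: 0.0001
finger_force: 0.1
clock: 10.35
position: [0.4631, 0.1845, 0.0854]
tool_rot: [3.142, -0.0, 0.571]
force: [-0.5, -0.4, 0.5]
grip_width: -0.0002
finger_force: 0.0
-21.36495231957104 5.385638274782122 12.80624782808259 [-0.45307503 -0.42549802  0.54378728]
```

View pics/s6.png

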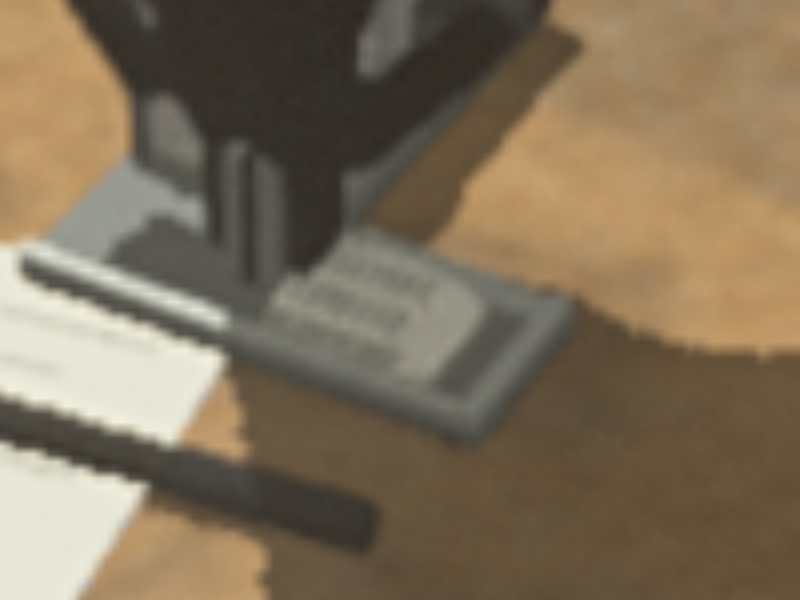

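The sloped end at (470,320) is still a few mm short of the stop face at about (510,340). I creep on until the force rises.

```bash
python3 -m jog '[[[0,1,0,0,0,0,0],[0,1,0,0,0,0,0],[0,1,0,0,0,0,0],[0,0,0,0,0,0,0]]]'
python3 -m jog '[[[0,1,0,0,0,0,0],[0,0.5,0,0,0,0,0],[0,0,0,0,0,0,0]]]'
python3 -m jog '[[[0,1,0,0,0,0,0],[0,0,0,0,0,0,0]]]'
```

```text
clock: 10.8
position: [0.4647, 0.1819, 0.0854]
tool_rot: [3.142, 0.0, 0.571]
force: [0.6, 0.4, 0.3]
grip_width: -0.0
finger_force: 0.0
clock: 11.1
position: [0.4655, 0.1807, 0.0854]
tool_rot: [3.142, 0.0, 0.571]
force: [0.2, 0.1, 0.3]
grip_width: 0.0002
finger_force: 0.0
clock: 11.3
position: [0.4661, 0.1799, 0.0854]
tool_rot: [3.142, -0.0, 0.571]
force: [-0.0, -0.7, -0.4]
grip_width: 0.0001
finger_force: 0.0
```

```bash
for i in 1; do python3 -m jog '[[[0,1,0,0,0,0,0],[0,0,0,0,0,0,0]]]'; done
python3 -m jog '[[[0,1,0,0,0,0,0],[0,0,0,0,0,0,0]]]'
python3 - <<'E'
from h import *
from workcell import bot
T=[.48396,.19152,.57086]
s=bot.observe();d=np.array(s['position'])[:2]-T[:2];c,n=np.cos(T[2]),np.sin(T[2]);print(d@[c,n]*1e3,d@[-n,c]*1e3,s['position'][2]*1e3-72.6,s['force'])
p=bot.grab_frame("scene");S=10;m=proj(p,W(T,[-22,-32,15]))[0];M=np.array([[S,0,400-S*m[0]],[0,S,300-S*m[1]]]);z=cv2.warpAffine(p['img'][:,:,::-1].copy(),M,(800,600))
cv2.polylines(z,[np.int32(proj(p,W(T,[(-38,-52,13),(-7,-52,13)]))*S+M[:,2])],False,(0,0,255),1)
cv2.polylines(z,[np.int32(proj(p,W(T,[(-36,-12,17),(-8,-12,17)]))*S+M[:,2])],False,(0,0,255),1)
cv2.imwrite('pics/s7.png',z)
E
```

```text
clock: 11.5
position: [0.4666, 0.179, 0.0854]
tool_rot: [3.142, -0.0, 0.571]
force: [0.3, 0.1, -0.3]
grip_width: 0.0001
finger_force: 0.0
clock: 11.7
position: [0.4671, 0.1782, 0.0854]
tool_rot: [3.142, -0.0, 0.571]
force: [-0.4, 0.2, 1.0]
grip_width: 0.0001
finger_force: 0.0
-21.347591863278765 -2.1303226880541564 12.787203143220438 [-0.44282898  0.16088374  0.97029708]
```

View pics/s7.png

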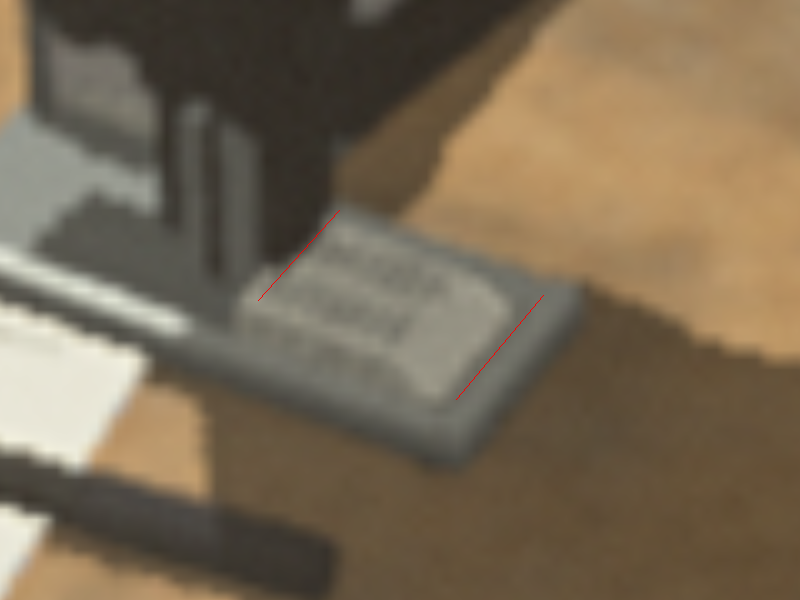

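The cassette fills the nest and its rear edge at (255,285) is about 1–2 mm short of the predicted seat line. From here I go by force.

```bash
python3 -m jog '[[[0,0.5,0,0,0,0,0],[0,0.5,0,0,0,0,0],[0,0,0,0,0,0,0]]]'
python3 -m jog '[[[0,0.5,0,0,0,0,0],[0,0,0,0,0,0,0]]]'
python3 -m jog '[[[0,0.5,0,0,0,0,0],[0,0,0,0,0,0,0]]]'
```

```text
clock: 12.05
position: [0.4676, 0.1774, 0.0854]
tool_rot: [3.142, -0.0, 0.571]
force: [0.5, 0.1, -0.7]
grip_width: 0.0004
finger_force: 0.0
clock: 12.25
position: [0.4679, 0.177, 0.0854]
tool_rot: [-3.142, -0.0, 0.571]
force: [-0.5, 1.0, -0.0]
grip_width: -0.0
finger_force: 0.0
clock: 12.45
position: [0.4682, 0.1766, 0.0854]
tool_rot: [3.142, -0.0, 0.571]
force: [0.1, -0.5, 0.7]
grip_width: 0.0002
finger_force: 0.0
```

```bash
python3 -m jog '[[[0,0.5,0,0,0,0,0],[0,0,0,0,0,0,0]]]'
python3 -m jog '[[[0,0.5,0,0,0,0,0],[0,0,0,0,0,0,0]]]'
python3 - <<'E'
from h import *
from workcell import bot
T=[.48396,.19152,.57086]
s=bot.observe();d=np.array(s['position'])[:2]-T[:2];c,n=np.cos(T[2]),np.sin(T[2]);print(d@[c,n]*1e3,d@[-n,c]*1e3,s['force'],s['finger_force'])
for k in("scene","top"):
    p=bot.grab_frame(k)
    for a in bot.spot_point("cassette_1",p):
        e=np.array(a['xyz'])[:2]-T[:2];print(k,e@[c,n]*1e3,e@[-n,c]*1e3,a['xyz'][2],a['conf'])
E
```

```text
clock: 12.65
position: [0.4685, 0.1762, 0.0854]
tool_rot: [3.142, -0.0, 0.571]
force: [-0.3, -0.5, -0.5]
grip_width: 0.0
finger_force: 0.0
clock: 12.85
position: [0.4686, 0.176, 0.0854]
tool_rot: [-3.141, -0.0, 0.571]
force: [-1.9, 2.5, 0.2]
grip_width: 0.0002
finger_force: 1.1
-21.301724783462856 -4.756739468157326 [-1.91911771  2.48972397  0.21746281] 1.1127858236432076
scene -27.192721479198855 -30.57420315486106 0.0085 0.86
scene 14.931904633180176 33.1711956978583 0.007 0.55
```

```bash
python3 -m jog '[[[0,0.5,0,0,0,0,0],[0,0,0,0,0,0,0]]]'
```

```text
clock: 13.25
position: [0.4687, 0.1758, 0.0854]
tool_rot: [-3.141, -0.0, 0.571]
force: [-3.2, 4.3, 0.5]
grip_width: -0.0
finger_force: 2.9
```

The force builds with almost no travel, so the cassette is seated. I back off and lift.

```bash
python3 -m jog '[[[0,-1,0,0,0,0,0],[0,-3,0,0,0,0,0],[0,-8,0,0,0,0,0],[0,-8,-10,0,0,0,0],[0,0,-30,0,0,0,0]]]'
python3 -m jog '[[[0,0,-40,0,0,0,0],[0,0,-40,0,0,0,0],[-20,0,-30,0,0,0,0],[-30,0,0,0,0,0,0],[0,0,0,0,0,0,0]]]'
python3 - <<'E'
from h import *
from workcell import bot
T=[.48396,.19152,.57086];c,n=np.cos(T[2]),np.sin(T[2])
print(bot.observe()['force'])
def box(x,y,z): return [(x+i,y+j,z+k) for i in(-14,14) for j,k in((-20,0),(20,0),(20,9),(-14,9))]
for k in("scene","top"):
    p=bot.grab_frame(k)
    for q in("cassette_1","plunger_pad","marker_black","timer_b","tip_box_b","bottle_stock"):
        for a in bot.spot_point(q,p)[:2]:
            e=np.array(a['xyz'])[:2]-T[:2];print(k,q,np.round(a['xyz'],4),'disp',np.round([e@[c,n]*1e3,e@[-n,c]*1e3],1),round(a['conf'],2))
    for t in bot.trace("cassette_1",p)[:2]:
        r=t['region'];best=[]
        for y in np.arange(-34,-20,1.):
            m=np.zeros(r.shape,np.uint8);cv2.fillConvexPoly(m,cv2.convexHull(np.int32(np.round(proj(p,W(T,box(-22,y,8)))*16))),1,shift=4)
            m=m>0;best.append(((m&r).sum()/(m|r).sum(),y))
        print(k,'trace',r.sum(),t['conf'],max(best))
E
```

```text
clock: 13.75
position: [0.4563, 0.1934, 0.1247]
tool_rot: [-3.141, 0.004, 0.573]
force: [1.3, -0.8, 0.5]
grip_width: -0.0001
finger_force: 0.0
clock: 14.25
position: [0.4137, 0.1639, 0.2368]
tool_rot: [3.14, -0.0, 0.571]
force: [0.3, -0.2, -0.3]
grip_width: -0.0003
finger_force: 0.0
[ 0.25296171 -0.21711881 -0.26940388]
scene cassette_1 [0.478  0.1517 0.0067] disp [-26.5 -30.3] 0.65
scene cassette_1 [0.4769 0.2268 0.0077] disp [13.1 33.5] 0.46
scene marker_black [0.4004 0.1622 0.0027] disp [-86.2  20.5] 0.92
scene timer_b [0.3452 0.398  0.0018] disp [ -5.2 248.7] 0.83
scene tip_box_b [ 0.7186  0.0956 -0.0041] disp [ 145.6 -207.5] 0.67
scene bottle_stock [0.7348 0.2455 0.0011] disp [240.2 -90.1] 0.64
scene trace 319 0.55 (np.float64(0.8368421052631579), np.float64(-29.0))
scene trace 47 0.43 (np.float64(0.0), np.float64(-21.0))
top plunger_pad [0.516  0.2528 0.0906] disp [60.1 34.3] 0.54
top marker_black [0.4031 0.1622 0.002 ] disp [-83.9  19. ] 0.76
top marker_black [0.3489 0.3982 0.0024] disp [ -2.  246.9] 0.58
top timer_b [ 0.3492  0.3966 -0.0008] disp [ -2.6 245.4] 0.92
top timer_b [ 0.7188  0.0939 -0.0021] disp [ 144.9 -209. ] 0.75
top tip_box_b [ 0.7166  0.0946 -0.0047] disp [ 143.4 -207.3] 0.74
top bottle_stock [7.321e-01 2.453e-01 3.000e-04] disp [237.9 -88.8] 0.69
```

Let me clear the top camera's view and measure the seating against the empty-nest picture.

```bash
python3 -m jog '[[[-10,20,0,0,0,0,0],[-20,40,0,0,0,0,0],[-20,40,0,0,0,0,0],[-20,40,0,0,0,0,0],[-20,40,0,0,0,0,0]]]' | head -2
python3 -m jog '[[[-20,40,0,0,0,0,0],[-20,40,0,0,0,0,0],[-20,40,0,0,0,0,0],[-10,30,0,0,0,0,0],[0,0,0,0,0,0,0]]]' |head -2
python3 - <<'E'
from h import *
from workcell import bot
from scipy.ndimage import map_coordinates as mc
T=[.48396,.19152,.57086]
for k in("top","scene"):
    p=bot.grab_frame(k);a=p['img'].astype(float).mean(2);b=cv2.imread(f'pics/{k}0.png').astype(float).mean(2)
    for z in (8,17):
        ys=np.arange(-60,0,2);P=lambda im:np.mean([mc(im,proj(p,W(T,[(x,y,z) for y in ys]))[:,::-1].T,order=1) for x in(-26,-22,-18)],0)
        print(k,z);print(np.c_[ys,P(a),P(b)].astype(int).T.tolist())
    xs=np.arange(-46,4,2);P=lambda im:mc(im,proj(p,W(T,[(x,-25,17) for x in xs]))[:,::-1].T,order=1)
    print('x',np.c_[xs,P(a),P(b)].astype(int).T.tolist())
    for q in("cassette_1","nest","plunger_pad"):
        for r in bot.spot_point(q,p)[:2]: print(q,np.round(r['xyz'],4),round(r['conf'],2))
    for t in bot.trace("cassette_1",p)[:2]:
        v,u=np.nonzero(t['region']);print('trace',len(u),u.mean(),v.mean(),t['conf'],'expect centre',proj(p,W(T,[-22,-30,17]))[0])
E
```

```text
clock: 15.55
position: [0.4375, -0.0367, 0.2355]
clock: 16.05
position: [0.4597, -0.2031, 0.2352]
top 8
[[-60, -58, -56, -54, -52, -50, -48, -46, -44, -42, -40, -38, -36, -34, -32, -30, -28, -26, -24, -22, -20, -18, -16, -14, -12, -10, -8, -6, -4, -2], [121, 155, 191, 198, 185, 188, 194, 197, 208, 215, 215, 214, 215, 215, 215, 215, 215, 214, 214, 214, 214, 216, 218, 212, 183, 156, 151, 152, 152, 152], [122, 156, 192, 195, 163, 143, 144, 146, 147, 147, 148, 148, 148, 149, 149, 149, 149, 150, 150, 150, 151, 151, 151, 152, 152, 152, 152, 152, 152, 152]]
top 17
[[-60, -58, -56, -54, -52, -50, -48, -46, -44, -42, -40, -38, -36, -34, -32, -30, -28, -26, -24, -22, -20, -18, -16, -14, -12, -10, -8, -6, -4, -2], [114, 125, 162, 196, 196, 184, 190, 195, 199, 211, 216, 215, 214, 215, 215, 216, 215, 215, 214, 215, 214, 214, 216, 218, 204, 171, 153, 151, 152, 152], [115, 125, 163, 196, 191, 157, 142, 144, 147, 147, 147, 148, 148, 148, 149, 149, 150, 149, 150, 150, 151, 151, 151, 151, 151, 152, 152, 152, 152, 152]]
x [[-46, -44, -42, -40, -38, -36, -34, -32, -30, -28, -26, -24, -22, -20, -18, -16,
[... 1425 characters left out ...]
, -42, -40, -38, -36, -34, -32, -30, -28, -26, -24, -22, -20, -18, -16, -14, -12, -10, -8, -6, -4, -2, 0, 2], [186, 151, 162, 186, 230, 244, 239, 238, 233, 238, 246, 247, 242, 234, 230, 229, 240, 242, 235, 209, 175, 142, 136, 138, 140], [170, 142, 133, 133, 136, 136, 136, 135, 135, 135, 136, 136, 134, 119, 105, 117, 166, 192, 195, 177, 147, 118, 113, 115, 117]]
cassette_1 [0.479  0.1522 0.0088] 0.52
cassette_1 [0.4779 0.2288 0.0057] 0.38
nest [0.4802 0.15   0.0076] 0.67
plunger_pad [0.5197 0.2593 0.0866] 0.62
trace 298 309.68791946308727 316.5234899328859 0.87 expect centre [310.36442209 313.80352529]
trace 41 286.3658536585366 297.9268292682927 0.62 expect centre [310.36442209 313.80352529]
```

```bash
python3 -c "
from workcell import bot
print(bot.job_done())"
```

```text
the job is handed in; nothing more can be done
None
```

The job is handed in: I pressed the plunger once to its bottom stop, it came back up, and one cassette came out. I pushed that cassette flat along the ledge until it met firm resistance; the final pictures show it in the nest against the end stop, and the hand-in gave no verdict.

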